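Dial open the regulator-parts lockbox

TASK

Unlock the dark grey lockbox on the counter: by its upright peg, turn the dial clockwise (seen from above) until you feel it come up firmly on its sprung stop, without forcing the stop; then turn anticlockwise past the two-bar mark once and pause with the peg at the two-bar mark the second time you come to it; then turn clockwise past the three-bar mark and leave the peg at the one-bar mark. Then slide the bolt by its knob all the way towards the dial, let go, and leave the loose regulator parts where they lie.

Things in the scene. Friction and masses are not known exactly. Their poses are not given: they have to be found in the camera images.
- lockbox: fixed dark grey steel lockbox, 206 (x) x 286 (y) x 60 mm high; origin: centre of its underside, z up, yaw to 20 degrees either way. On top, in its axes: dial axis at (0, +45 mm), bolt along y at x 0 on the -y half, ending in a staple (32 mm wide, 18 mm high) at y -128. Between bolt and dial, y -51 to -9, a cover 20 mm wide, 9 mm high; guide rails 6 mm high flank the bolt.
- dial_axis (a point): point on the dial's vertical axis on the lockbox top, 60 mm over the counter; axes as the lockbox. Dial: 92 mm disc, upper face 16 mm above this point, hub +4 mm. Friction 1.5 N at the peg; it stays where left. It turns from its clockwise stop anticlockwise 12 rad. The stop is met with the peg within 50 degrees of +x, either side (midway between three-bar and two-bar marks), unseen, varying.
- peg (a point): top centre of the dial's upright peg, 33 mm from the dial axis, 50 mm above the lockbox top. Its black sleeve, 12 mm in diameter, from 19.5 to 49.5 mm above the lockbox top, spins freely, so a gripper can hold it without turning as the peg goes round. The peg is the dial's pointer. It starts 75 to 300 degrees anticlockwise of the lockbox's +x.
- stop_lug (a point): lug of the sprung stop, hidden under the dial, 14 mm from the axis on its +x side; springs back. At its clockwise end the dial turns it clockwise against 6 N m per rad (5.5 N per mm at the peg). Firmly: at least 8 N extra push at the peg for 0.2 s (lug y below -0.6 mm in dial_axis axes); over 18 N (beyond -1.4 mm) forces it; aim at 11 to 14 N.
- mark_one (a point): single white bar (20 x 4 mm, flat, radial) on the lockbox top, its middle 63 mm from the dial axis, in direction -x of the lockbox (180 degrees anticlockwise of +x). The peg is at a mark when it lies on the line from the axis to the mark.
- mark_two (a point): middle of two parallel white bars 8 mm apart, 63 mm from the dial axis, 60 degrees anticlockwise (seen from above) of the lockbox's +x
- mark_three (a point): middle of three parallel white bars 8 mm apart, 63 mm from the dial axis, 60 degrees clockwise of the lockbox's +x
- bolt (a joint): bolt travel in m: 0 locked (through the staple), 0.025 fully withdrawn towards the dial (lockbox +y), against an end stop. Friction about 2.5 N; stays where left. Its tail passes the dial only with the peg at the one-bar mark (within about 0.17 rad); otherwise it stops dead after about 8 mm.
- bolt_knob (a point): top centre of the bolt's upright steel knob, 14 mm in diameter, standing 30 mm high on the bolt; this point is 40 mm above the lockbox top, the knob's foot 10 mm above that top. Moves with the bolt; locked it is 85 mm to -y of the lockbox's centre.
- second_stage: loose titanium-coloured regulator second stage, round, 68 mm across and 37 mm high with two side ports and a mouthpiece (110 mm overall), origin at the centre of its underside; leave it
- spacer_tube: loose white plastic spacer tube standing upright, 30 mm across, 60 mm tall, origin at the centre of its underside; leave it
- effort_knob: loose blue cracking-effort knob, 34 mm across, 24 mm high, origin at the centre of its underside; leave it
Mind the look-alikes: they are no part of the job. Of the things that look like the spacer_tube, take the one that is farthest from the robot's base at the start.

How it is judged:
On the way, in this order (a step that is already met when the one before it is completed fails the run):
1. the dial is turned clockwise firmly onto its sprung stop (y of stop_lug in the frame of dial_axis below -0.0006 m), for 0.2 s.
2. turning anticlockwise, the peg passes the two-bar mark a first time (x of peg in the frame of dial_axis below 0.016 m and y of peg in the frame of dial_axis above 0.02 m).
3. it passes the one-bar mark (x of peg in the frame of dial_axis below -0.028 m).
4. it passes the three-bar mark (x of peg in the frame of dial_axis above 0.01 m and y of peg in the frame of dial_axis below -0.016 m).
5. the peg pauses at the two-bar mark (6 mm) for 0.3 s (horizontal distance between peg and mark_two below 0.0311 m), for 0.3 s.
6. turning clockwise, the peg passes the three-bar mark (x of peg in the frame of dial_axis below 0.016 m and y of peg in the frame of dial_axis below -0.02 m).
7. the peg comes to the one-bar mark (6 mm), the bolt not yet drawn (horizontal distance between peg and mark_one below 0.0311 m and value of joint bolt below 0.012 m), for 0.3 s.
8. the bolt is drawn (value of joint bolt above 0.022 m), for 0.1 s.
At the end, for the whole second after the job is handed in: the bolt is withdrawn at least 22 of its 25 mm, the peg stands at the one-bar mark (within about 7 mm along its circle), the loose parts are at rest (value of joint bolt above 0.022 m and horizontal distance between peg and mark_one below 0.0318 m and linear speed of each of second_stage, spacer_tube, effort_knob below 0.02 m/s); the robot touches nothing.
It fails at once if the sprung stop is forced (lug pushed more than 1.4 mm, about 18 N at the peg) (y of stop_lug in the frame of dial_axis below -0.0014 m).
It fails at once if the second stage is moved 20 mm (distance of second_stage from where it was at the start of the episode above 0.02 m).
It fails at once if the spacer tube is moved 20 mm (distance of spacer_tube from where it was at the start of the episode above 0.02 m).
It fails at once if the cracking-effort knob is moved 20 mm (distance of effort_knob from where it was at the start of the episode above 0.02 m).
It also fails if it takes over 72 s, if anything falls off the work surface, if the arm or the gripper's body presses on something with over 40 N, if the wrist force passes 120 N, or if a joint passes its speed limit or range.

ROBOT

A 6-joint arm with a two-finger parallel gripper is mounted at the origin on the work surface. World frame = base frame: x ahead of the robot, y to its left, z up, the work surface at z = 0. Lengths are in m, angles in rad, forces in N, time in s.
With the tool pointing down it reaches from about 0.3 to 0.875 m from the base axis. Payload 6.4 kg.
Tool frame: the origin (TCP) lies midway between the tips of the shut fingers; the grasp point (between the pads) lies 19 mm behind it; x points along the fingers, y is the direction in which the jaws open and shut, and the axes are right-handed (so a half turn about x gives the same grasp; the last joint's range is limited). The gripper opens to 85 mm and grips with 20 to 120 N. Pads are 22 mm wide; open, the fingers measure 114 mm over their backs; the gripper's body (76 mm by 85 mm) begins 54 mm behind the grasp point. The pads swing forward as they close: fully open they stand 13 mm farther back than shut.
Start: joints at [-0.206, 0.181, 1.607, -0, 1.354, -0.206], TCP at [0.575, 0, 0.231] pointing down, gripper open.
Joint ranges: [-2.99, 2.99], [-0.89, 2.07], [0.3, 2.58], [-1.14, 4.28], [0, 2.63], [-3.12, 3.12]. Speed limits (rad/s): [2.57, 2.57, 3.01, 3.14, 3.14, 3.14].

INTERFACE

Orientations are given as a unit quaternion [w, x, y, z].
In Python, from bench import ctrl gives the robot as it stands.
- The arm moves only by the tool servo_tool, never from a script. Its argument "targets" is a list of rows, each a list of 7 numbers: the turn, a rotation vector about the tool's x, y, z in rad, then the shift along the tool's x, y, z in mm, then the opening, from -1 (shut) to 1 (fully open). A call has exactly 8 rows; each row is the pose to reach, as a shift and turn from the pose measured when the call began, along the tool's axes at that moment; what a row does not reach only later rows make up. A row lasts 1/8 s, in which the tool goes at most 62.5 mm and 10.7 degrees, less where a joint would pass 70% of its speed; a pose out of reach is approached as far as the arm can. A call with a gripper value outside its range is refused whole. The fingers move at their own pace and stop on an object; the grip force is fixed at half the most. Time passes only in rows, so rows that repeat a pose let the fingers close, or fill a call up. It gives the time, the measured TCP pose, the force and the opening at its end, in the units of the state.
- ctrl.get_obs(): the state, without advancing time (a new reading comes with each control period).
- ctrl.camera(name): name is "scene" or "side" or "wrist"; returns a dict with "pixels" (400x640x3 uint8, blue, green, red), "intrinsics" (3x3 intrinsics, pixels), "R" (3x3) and "t" (3): a world point X has camera coordinates R X + t; the wrist camera has in their place "tool_from_camera" (4x4, takes a point from camera to tool coordinates, whose origin is the TCP and whose axes are the tool frame's). Camera axes: x right, y down, z forward; pixel columns grow to the right and rows downward; lengths in m; the calibration is good to about 2 mm. The wrist camera is an equidistant fisheye: a pixel r from the principal point sees the ray r / f radians off the axis. A picture is of the moment at which its call begins: read the wrist's pose just before it. There is no depth.
- ctrl.hand_in(): hands the job in, once; it reports no verdict.
The state is a dict: "time_s": time; "q": joint angles; "dq": joint speeds; "joint_efforts": joint torques, N m; "eef_pos": TCP position; "eef_rot": TCP orientation; "wrist_force": force on the tool from outside, world axes, zero at the start; "torque": the same for the moment, N m; "opening": opening from 0.0 (shut) to 1.0 (fully open).
Only numpy, scipy, OpenCV 4.12 (cv2) and the standard library are available. Lean on these libraries where they do the work, as an engineer would, in place of code of your own. Each camera call takes 0.05 s, during which the arm holds its last target.

## Working session

There is one attempt and no reset: what is moved stays moved. The work goes in short steps, Python scripts to look and compute and a tool call to move; the robot and the scene stay as the last step left them, time stands still between calls to the robot, and variables do not carry over. Pictures are saved under pics/ and viewed, and the job is handed in when it is done.

Besides the shell and the picture viewer there is one more tool, called after "Request:" by a JSON object that holds its "api" and its "payload", one argument or row to a line. servo_tool: Moves the arm, as the interface text tells. Its arguments: {"type":"object","properties":{"targets":{"type":"array","items":{"type":"array","items":{"type":"number"}}}},"required":["targets"]}

```bash
ls; mkdir -p pics; python3 - <<'E'
from bench import ctrl
import cv2
o=ctrl.get_obs(); print(o)
for n in ["scene","side","wrist"]:
    c=ctrl.camera(n); cv2.imwrite(f"pics/{n}0.png",c["pixels"])
    print(n,{k:v.tolist() if hasattr(v,'tolist') else v for k,v in c.items() if k!="pixels"})
E
```

```text
pics
{'time_s': 0.0, 'q': array([-2.06310380e-01,  1.81600282e-01,  1.60803452e+00, -2.79953513e-05,
        1.35381737e+00, -2.06308556e-01]), 'dq': array([-2.71653706e-04, -1.47783343e-04,  1.98946891e-03, -6.13328222e-04,
        4.69775089e-04, -8.86586837e-05]), 'joint_efforts': array([ 3.41415571e-04, -4.44869328e+01, -3.51340663e+01, -2.51131587e-04,
        9.11703974e-03,  3.43231875e-05]), 'eef_pos': array([5.74422044e-01, 1.23588783e-04, 2.30338051e-01]), 'eef_rot': array([ 0.49945588,  0.49963085,  0.5005458 , -0.50036661]), 'wrist_force': array([0.30537801, 0.01912122, 0.24695316]), 'torque': array([0.03787064, 0.03840221, 0.00614109]), 'opening': 0.9977165917362554}
scene {'intrinsics': [[470.6573679277113, 0.0, 318.70202340067357], [0.0, 470.6573679277113, 199.0222045912925], [0.0, 0.0, 1.0]], 'R': [[0.45373706785918666, 0.8909726330079347, 0.01704231443952658], [0.6591499492272389, -0.3226862218438719, -0.6792605881882564], [-0.5997032746986433, 0.31943914829437453, -0.7336992659480371]], 't': [-0.23091487210150977, -0.22191417238519084, 1.4000400256903835]}
side {'intrinsics': [[450.01155353338345, 0.0, 320.67413522331225], [0.0, 450.01155353338345, 202.93561584217838], [0.0, 0.0, 1.0]], 'R': [[-0.971363970907775, -0.23750969284442763, 0.006417306851356793], [-0.1629285126269073, 0.6461980576885029, -0.7455751940701822], [0.17293448411309556, -0.7252704433827094, -0.666390612298812]], 't': [0.4621449393573879, 0.14334712718389522, 0.9659397983463421]}
wrist {'intrinsics': [[309.70691628693146, 0.0, 322.17306720828276], [0.0, 309.70691628693146, 204.4203452813947], [0.0, 0.0, 1.0]], 'tool_from_camera': [[0.00018354758285191403, -0.3057721544699531, 0.9521046979513788, -0.14215935658613454], [0.9999999830881512, 6.714433118696074e-05, -0.0001712172130765425, 0.0005425491922501635], [-1.157497703913842e-05, 0.9521047132760343, 0.3057721616229606, -0.0774746990158196], [0.0, 0.0, 0.0, 1.0]]}
```

View pics/scene0.png

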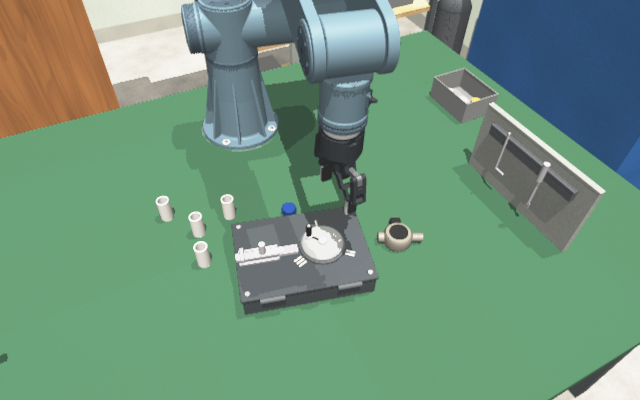

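View pics/side0.png

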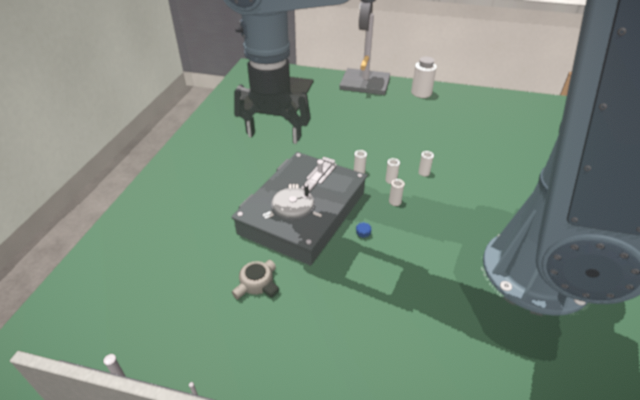

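View pics/wrist0.png

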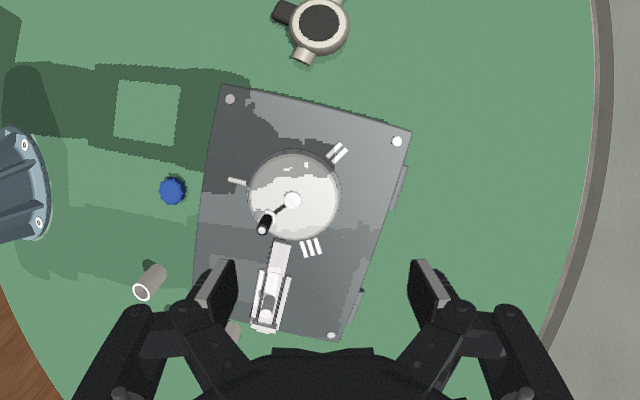

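```bash
cat > h.py <<'E'
import numpy as np, cv2
from scipy.spatial.transform import Rotation as Ro
def Rq(q): return Ro.from_quat([q[1],q[2],q[3],q[0]]).as_matrix()
def snap(ctrl,n,fn=None):
    o=ctrl.get_obs(); c=ctrl.camera(n); c['o']=o; c['n']=n
    if fn: cv2.imwrite(fn,c['pixels'])
    return c
def ray(c,u,v):
    K=c['intrinsics']; x=(u-K[0,2])/K[0,0]; y=(v-K[1,2])/K[1,1]
    if c['n']=='wrist':
        r=np.hypot(x,y); d=np.array([np.sin(r)*x/r,np.sin(r)*y/r,np.cos(r)]) if r>0 else np.array([0,0,1.])
        T=c['tool_from_camera']; R=Rq(c['o']['eef_rot'])
        return R@T[:3,3]+c['o']['eef_pos'], R@T[:3,:3]@d
    d=np.array([x,y,1.]); return -c['R'].T@c['t'], c['R'].T@d
def onz(c,u,v,z):
    p,d=ray(c,u,v); return p+d*(z-p[2])/d[2]
def proj(c,X):
    if c['n']=='wrist':
        T=c['tool_from_camera']; R=Rq(c['o']['eef_rot'])
        t=R.T@(X-c['o']['eef_pos']); p=T[:3,:3].T@(t-T[:3,3])
        th=np.arctan2(np.hypot(p[0],p[1]),p[2]); a=p[:2]/np.hypot(p[0],p[1])*th
    else:
        p=c['R']@X+c['t']; a=p[:2]/p[2]
    K=c['intrinsics']; return a*K[0,0]+K[:2,2]
E
python3 - <<'E'
from h import *
from bench import ctrl
c=snap(ctrl,"wrist"); s=snap(ctrl,"scene"); d=snap(ctrl,"side")
import pickle; pickle.dump((c,s,d),open('v0.pkl','wb'))
print(Rq(c['o']['eef_rot']).round(3))
p=c['pixels']; cr=p[80:345,190:420]; cv2.imwrite("pics/w0c.png",cv2.resize(cr,None,fx=2.2,fy=2.2,interpolation=cv2.INTER_CUBIC))
hsv=cv2.cvtColor(p,cv2.COLOR_BGR2HSV); m=cv2.inRange(hsv,(0,0,170),(180,60,255))
n,l,st,ce=cv2.connectedComponentsWithStats(m)
for i in range(1,n):
    u,v=ce[i]
    if st[i,4]>8 and 190<u<420 and 70<v<345: print(ce[i].round(1),st[i].tolist(),onz(c,u,v,.06)[:2].round(4))
E
```

```text
[[-0.001  1.    -0.   ]
 [ 0.    -0.    -1.   ]
 [-1.    -0.001 -0.   ]]
[229.3  98.5] [226, 95, 8, 8, 56] [0.48   0.0907]
[399.9 138.4] [390, 129, 20, 21, 210] [0.6547 0.0485]
[334.3 149.3] [326, 142, 17, 16, 98] [0.5872 0.0359]
[339.7 154.8] [332, 147, 17, 17, 107] [0.5927 0.0302]
[306.1 164.8] [304, 162, 5, 7, 33] [0.5584 0.0198]
[287.2 168.6] [283, 167, 10, 4, 28] [0.5387 0.016 ]
[297.4 204.3] [249, 174, 90, 66, 4243] [ 0.5485 -0.0227]
[237. 181.] [228, 177, 18, 9, 76] [0.4842 0.0034]
[261.3 230. ] [258, 227, 8, 7, 43] [ 0.5074 -0.0526]
[317.1 245.5] [313, 237, 9, 18, 81] [ 0.5692 -0.071 ]
[310.1 247.3] [306, 239, 9, 17, 80] [ 0.5613 -0.0732]
[303.2 248.7] [299, 241, 9, 17, 80] [ 0.5536 -0.075 ]
[274.4 277.4] [258, 242, 33, 82, 1133] [ 0.5184 -0.1135]
[257.4 292.5] [251, 270, 14, 48, 246] [ 0.4955 -0.1361]
[274.6 311.8] [250, 277, 42, 57, 408] [ 0.5148 -0.1652]
[330.6 334.7] [327, 332, 8, 6, 39] [ 0.5859 -0.203 ]
```

View pics/w0c.png

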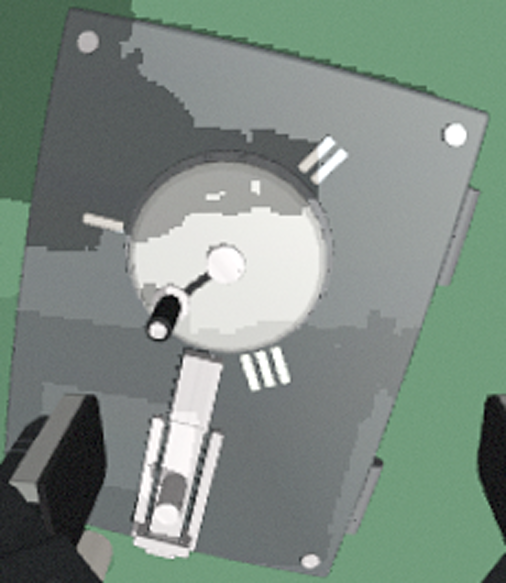

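```bash
python3 - <<'E'
from h import *
import pickle
c,s,d=pickle.load(open('v0.pkl','rb'))
ctr=np.array([.5452,-.0122]); yaw=np.radians(-14.7)
p=onz(c,261.3,230,.11)[:2]
r=p-ctr; print(p,np.hypot(*r),np.degrees(np.arctan2(r[1],r[0])-yaw)%360)
for n,c2 in(('scene',s),('side',d)):
    P=np.array([*p,.11]);u=proj(c2,P);print(n,u,proj(c2,np.array([*ctr,.08])))
    x,y=int(u[0]),int(u[1]);cv2.imwrite(f"pics/{n}c.png",cv2.resize(c2['pixels'][y-40:y+40,x-50:x+50],None,fx=6,fy=6,interpolation=cv2.INTER_CUBIC)); print(x-50,y-40)
# knob expected
b=np.array([[np.cos(yaw),-np.sin(yaw)],[np.sin(yaw),np.cos(yaw)]])
k=ctr+b@[0,-130]*np.array(1e-3) if 0 else ctr+b@np.array([0,-.130])
print('knob',k,proj(c,np.array([*k,.1])))
for X in [(-.095,.09),(.095,.09)]: pass
E
```

```text
[ 0.51829351 -0.03178886] 0.03328187037088369 230.75591898445245
scene [308.23893794 225.07267235] [321.94197847 239.56780126]
258 185
side [305.87972186 183.39535192] [292.30623163 197.17130685]
255 143
knob [ 0.51221147 -0.13794481] [265.7403419 314.0815484]
```

View pics/scenec.png

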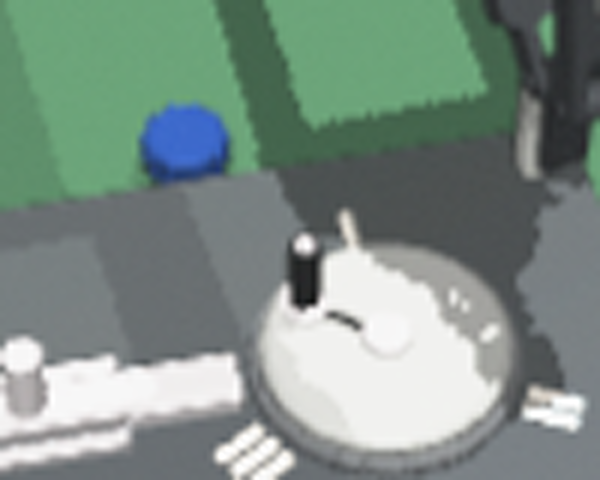

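View pics/sidec.png

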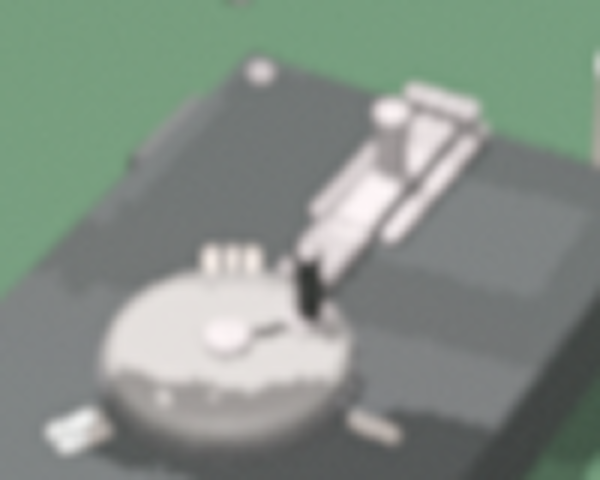

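Request:
{"api": "servo_tool", "payload": {
  "targets": [
    [0,0,0,15,-10,6,0],
    [0,0,0,35,-22,13,0],
    [0,0,0,55,-36,20,0],
    [0,0,0,75,-48,27,0],
    [0,0,0,90,-56,32,0],
    [0,0,0,100,-56,32,0],
    [0,0,0,105,-56,32,0],
    [0,0,0,105,-56,32,0]
  ]
}}

```text
time_s: 1.3
eef_pos: [0.5192, -0.0318, 0.1261]
eef_rot: [0.5, 0.5, 0.5, -0.5]
wrist_force: [-0.0, -0.8, -0.1]
opening: 0.5
```

```bash
python3 - <<'E'
from h import *
from bench import ctrl
c=snap(ctrl,"wrist","pics/w1.png"); print(c['o']['eef_pos'],c['o']['wrist_force'],c['o']['opening'])
print(proj(c,c['o']['eef_pos']), proj(c,np.array([.5183,-.0318,.11])))
E
```

```text
[ 0.51920627 -0.03179193  0.12606179] [-0.00363288 -0.79434347 -0.12384082] 0.4997247539176844
[321.17911685 262.71846108] [319.67914051 249.2170123 ]
```

View pics/w1.png

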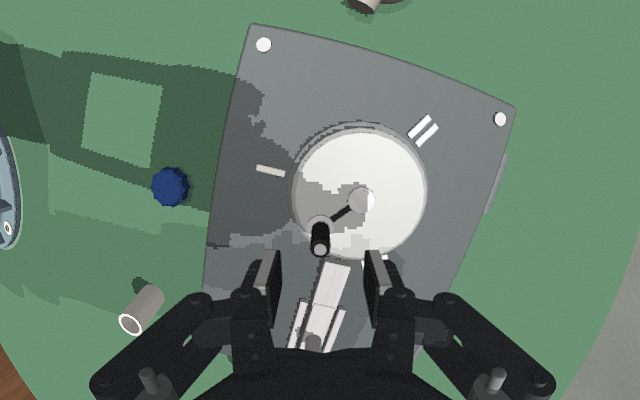

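```bash
python3 - <<'E'
from h import *
from bench import ctrl
c=snap(ctrl,"wrist"); p=c['pixels']
hsv=cv2.cvtColor(p,cv2.COLOR_BGR2HSV); m=cv2.inRange(hsv,(0,0,165),(180,60,255))
n,l,st,ce=cv2.connectedComponentsWithStats(m)
for i in range(1,n):
    u,v=ce[i]
    if st[i,4]>20 and 200<u<520 and 20<v<345: print(ce[i].round(1),st[i].tolist(),onz(c,u,v,.06)[:2].round(4))
E
```

```text
[262.9  44.2] [256, 37, 15, 15, 184] [0.4804 0.0906]
[499.8 118.6] [494, 112, 12, 14, 125] [0.652  0.0457]
[418.8 126.2] [407, 115, 25, 24, 200] [0.5864 0.0352]
[426.3 134.5] [415, 123, 24, 24, 198] [0.5922 0.0297]
[368.7 187.7] [298, 128, 129, 131, 10635] [ 0.5524 -0.0091]
[269.9 170. ] [256, 164, 29, 13, 174] [0.4837 0.0036]
[319.4 249.1] [314, 244, 11, 10, 78] [ 0.5178 -0.0564]
[384.1 256.6] [381, 254, 7, 6, 34] [ 0.5673 -0.0634]
[362.2 263.8] [361, 260, 3, 10, 24] [ 0.5506 -0.0693]
[326.6 297.5] [305, 262, 46, 82, 1769] [ 0.5234 -0.1005]
[296.8 324. ] [287, 302, 21, 46, 295] [ 0.4981 -0.1292]
[334.  330.5] [323, 310, 22, 43, 295] [ 0.5301 -0.1366]
```

Request:
{"api": "servo_tool", "payload": {
  "targets": [
    [0,0,0,10,-1,0,0],
    [0,0,0,25,-1,0,0],
    [0,0,0,38,-1,0,0],
    [0,0,0,42,-1,0,-0.4],
    [0,0,0,42,-1,0,-1],
    [0,0,0,42,-1,0,-1],
    [0,0,0,42,-1,0,-1],
    [0,0,0,42,-1,0,-1]
  ]
}}

```text
time_s: 2.4
eef_pos: [0.518, -0.0317, 0.0842]
eef_rot: [0.5, 0.5, 0.5, -0.5]
wrist_force: [-1.0, 1.1, -7.1]
opening: 0.116
```

```bash
cat > arc.py <<'E'
import sys
from h import *
from bench import ctrl
C=np.array([.5450,-.0122]); YAW=-14.7; RR=.0331
def now(o=None):
    o=o or ctrl.get_obs(); p=o['eef_pos'][:2]-C
    a=np.degrees(np.arctan2(p[1],p[0])); th=np.radians(a); f=o['wrist_force']
    print('t',round(o['time_s'],2),'r',(np.hypot(*p)*1e3).round(2),'box ang',round((a-YAW)%360,1),'F rad',round(f[0]*np.cos(th)+f[1]*np.sin(th),1),'F tan(ccw)',round(-f[0]*np.sin(th)+f[1]*np.cos(th),1),'Fz',round(f[2],1),'z',round(o['eef_pos'][2],4))
    return o
if __name__=='__main__':
    o=now(); R=Rq(o['eef_rot'])
    for b in map(float,sys.argv[1:]):
        w=np.radians(b+YAW); t=np.array([*(C+RR*np.array([np.cos(w),np.sin(w)])),.0842])
        print(b,(R.T@(t-o['eef_pos'])*1e3).round(1).tolist())
E
python3 arc.py 216 196 176 156 136 116 96 76
```

```text
t 2.4 r 33.31 box ang 230.5 F rad 0.2 F tan(ccw) -1.5 Fz -7.1 z 0.0842
216.0 [0.0, -3.8, -7.5]
196.0 [0.0, -6.1, -18.8]
176.0 [0.0, -4.3, -30.1]
156.0 [0.0, 1.2, -40.2]
136.0 [0.0, 9.8, -47.8]
116.0 [0.0, 20.5, -52.0]
96.0 [-0.0, 32.0, -52.2]
76.0 [-0.0, 42.9, -48.5]
```

Request:
{"api": "servo_tool", "payload": {
  "targets": [
    [0,0,0,0,-3.8,-7.5,-1],
    [0,0,0,0,-6.1,-18.8,-1],
    [0,0,0,0,-4.3,-30.1,-1],
    [0,0,0,0,1.2,-40.2,-1],
    [0,0,0,0,9.8,-47.8,-1],
    [0,0,0,0,20.5,-52,-1],
    [0,0,0,0,32,-52.2,-1],
    [0,0,0,0,42.9,-48.5,-1]
  ]
}}

```text
time_s: 3.4
eef_pos: [0.5612, 0.0166, 0.0839]
eef_rot: [0.5, 0.499, 0.501, -0.5]
wrist_force: [-5.4, -5.0, -5.5]
opening: 0.115
```

```bash
python3 - <<'E'
from arc import *
now(); snap(ctrl,"wrist","pics/w2.png")
E
python3 arc.py 74 72 68 64 60 56 53 52
```

```text
t 3.4 r 33.11 box ang 75.3 F rad -7.0 F tan(ccw) 2.2 Fz -5.5 z 0.0839
t 3.45 r 32.85 box ang 72.8 F rad -4.0 F tan(ccw) -0.4 Fz -5.5 z 0.0841
74.0 [-0.1, -0.5, -0.6]
72.0 [-0.1, 0.5, 0.0]
68.0 [-0.1, 2.4, 1.3]
64.0 [-0.1, 4.2, 2.8]
60.0 [-0.1, 5.9, 4.3]
56.0 [-0.1, 7.5, 6.0]
53.0 [-0.1, 8.6, 7.4]
52.0 [-0.1, 9.0, 7.8]
```

View pics/w2.png

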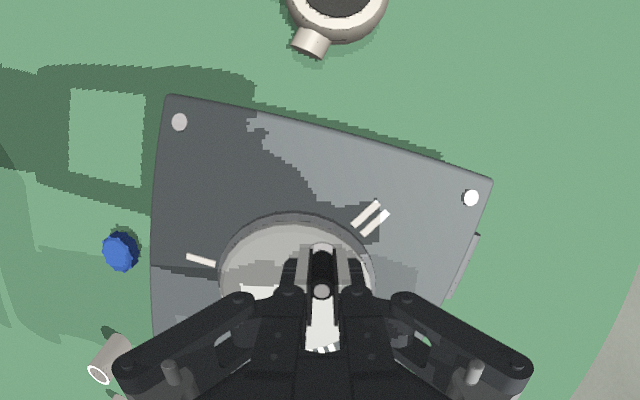

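Request:
{"api": "servo_tool", "payload": {
  "targets": [
    [0,0,0,0,0.5,0,-1],
    [0,0,0,0,2.4,1.3,-1],
    [0,0,0,0,4.2,2.8,-1],
    [0,0,0,0,5.9,4.3,-1],
    [0,0,0,0,7.5,6,-1],
    [0,0,0,0,7.5,6,-1],
    [0,0,0,0,7.5,6,-1],
    [0,0,0,0,7.5,6,-1]
  ]
}}

```text
time_s: 4.45
eef_pos: [0.5696, 0.0095, 0.084]
eef_rot: [-0.5, -0.499, -0.5, 0.5]
wrist_force: [-5.2, -2.9, -4.6]
opening: 0.114
```

```bash
python3 arc.py 54 53 52 51 50 49 48 47 46 45 44 43 42
```

```text
t 4.45 r 32.79 box ang 56.2 F rad -5.8 F tan(ccw) 1.3 Fz -4.6 z 0.084
54.0 [-0.2, 1.1, 0.8]
53.0 [-0.2, 1.4, 1.2]
52.0 [-0.2, 1.8, 1.7]
51.0 [-0.2, 2.1, 2.1]
50.0 [-0.2, 2.5, 2.6]
49.0 [-0.2, 2.8, 3.1]
48.0 [-0.2, 3.1, 3.6]
47.0 [-0.2, 3.4, 4.0]
46.0 [-0.2, 3.7, 4.5]
45.0 [-0.2, 4.0, 5.0]
44.0 [-0.2, 4.3, 5.5]
43.0 [-0.2, 4.6, 6.0]
42.0 [-0.2, 4.8, 6.5]
```

```bash
sed -i 's/RR=.0331/RR=.0327/' arc.py; python3 arc.py 54 52 50 48 46
```

```text
t 4.45 r 32.79 box ang 56.2 F rad -5.8 F tan(ccw) 1.3 Fz -4.6 z 0.084
54.0 [-0.2, 0.7, 1.0]
52.0 [-0.2, 1.4, 1.9]
50.0 [-0.2, 2.1, 2.8]
48.0 [-0.2, 2.8, 3.8]
46.0 [-0.2, 3.4, 4.7]
```

Request:
{"api": "servo_tool", "payload": {
  "targets": [
    [0,0,0,0,0.7,1,-1],
    [0,0,0,0,1.4,1.9,-1],
    [0,0,0,0,2.1,2.8,-1],
    [0,0,0,0,2.5,3.3,-1],
    [0,0,0,0,2.8,3.8,-1],
    [0,0,0,0,2.8,3.8,-1],
    [0,0,0,0,2.8,3.8,-1],
    [0,0,0,0,2.8,3.8,-1]
  ]
}}

```text
time_s: 5.45
eef_pos: [0.5723, 0.0058, 0.0839]
eef_rot: [-0.5, -0.499, -0.5, 0.5]
wrist_force: [-4.9, -1.3, -3.0]
opening: 0.115
```

```bash
python3 arc.py 46 44 43.6 42
```

```text
t 5.45 r 32.69 box ang 48.0 F rad -4.8 F tan(ccw) 1.6 Fz -3.0 z 0.0839
46.0 [-0.3, 0.6, 1.0]
44.0 [-0.3, 1.2, 2.0]
43.6 [-0.3, 1.3, 2.2]
42.0 [-0.3, 1.7, 3.0]
```

Request:
{"api": "servo_tool", "payload": {
  "targets": [
    [0,0,0,0,0.3,0.5,-1],
    [0,0,0,0,0.6,1,-1],
    [0,0,0,0,0.9,1.5,-1],
    [0,0,0,0,1.2,2,-1],
    [0,0,0,0,1.3,2.2,-1],
    [0,0,0,0,1.3,2.2,-1],
    [0,0,0,0,1.3,2.2,-1],
    [0,0,0,0,1.3,2.2,-1]
  ]
}}

```text
time_s: 6.45
eef_pos: [0.5736, 0.0036, 0.0839]
eef_rot: [-0.5, -0.499, -0.5, 0.5]
wrist_force: [-4.8, -0.7, -3.9]
opening: 0.116
```

```bash
python3 arc.py 41 39.2
```

```text
t 6.45 r 32.65 box ang 43.6 F rad -4.5 F tan(ccw) 1.7 Fz -3.9 z 0.0839
41.0 [-0.3, 0.7, 1.3]
39.2 [-0.3, 1.2, 2.2]
```

Request:
{"api": "servo_tool", "payload": {
  "targets": [
    [0,0,0,0,0.3,0.5,-1],
    [0,0,0,0,0.6,1,-1],
    [0,0,0,0,0.8,1.5,-1],
    [0,0,0,0,1.1,2,-1],
    [0,0,0,0,1.2,2.2,-1],
    [0,0,0,0,1.2,2.2,-1],
    [0,0,0,0,1.2,2.2,-1],
    [0,0,0,0,1.2,2.2,-1]
  ]
}}

```text
time_s: 7.45
eef_pos: [0.5747, 0.0014, 0.0839]
eef_rot: [-0.5, -0.499, -0.5, 0.501]
wrist_force: [-4.3, -0.3, -3.7]
opening: 0.113
```

```bash
python3 arc.py 37 34.8
```

```text
t 7.45 r 32.64 box ang 39.2 F rad -4.0 F tan(ccw) 1.5 Fz -3.7 z 0.0839
37.0 [-0.3, 0.6, 1.1]
34.8 [-0.3, 1.0, 2.3]
```

Request:
{"api": "servo_tool", "payload": {
  "targets": [
    [0,0,0,0,0.3,0.5,-1],
    [0,0,0,0,0.6,1.1,-1],
    [0,0,0,0,0.8,1.6,-1],
    [0,0,0,0,0.9,2,-1],
    [0,0,0,0,1,2.3,-1],
    [0,0,0,0,1,2.3,-1],
    [0,0,0,0,1,2.3,-1],
    [0,0,0,0,1,2.3,-1]
  ]
}}

```text
time_s: 8.45
eef_pos: [0.5756, -0.0008, 0.0839]
eef_rot: [-0.5, -0.499, -0.5, 0.501]
wrist_force: [-5.3, -0.7, -3.4]
opening: 0.117
```

```bash
python3 arc.py 32 30.4
```

```text
t 8.45 r 32.66 box ang 35.0 F rad -5.2 F tan(ccw) 1.2 Fz -3.4 z 0.0839
32.0 [-0.3, 0.6, 1.6]
30.4 [-0.3, 0.9, 2.5]
```

Request:
{"api": "servo_tool", "payload": {
  "targets": [
    [0,0,0,0,0.2,0.5,-1],
    [0,0,0,0,0.4,1.1,-1],
    [0,0,0,0,0.6,1.6,-1],
    [0,0,0,0,0.8,2,-1],
    [0,0,0,0,0.9,2.4,-1],
    [0,0,0,0,0.9,2.4,-1],
    [0,0,0,0,0.9,2.4,-1],
    [0,0,0,0,0.9,2.4,-1]
  ]
}}

```text
time_s: 9.45
eef_pos: [0.5763, -0.0031, 0.0838]
eef_rot: [0.499, 0.499, 0.501, -0.501]
wrist_force: [-5.8, -0.0, -2.7]
opening: 0.115
```

```bash
python3 arc.py 28 26
```

```text
t 9.45 r 32.63 box ang 30.9 F rad -5.5 F tan(ccw) 1.6 Fz -2.7 z 0.0838
28.0 [-0.4, 0.5, 1.6]
26.0 [-0.4, 0.7, 2.7]
```

Request:
{"api": "servo_tool", "payload": {
  "targets": [
    [0,0,0,-0.3,0.2,0.5,-1],
    [0,0,0,-0.3,0.4,1.1,-1],
    [0,0,0,-0.3,0.5,1.6,-1],
    [0,0,0,-0.3,0.6,2.1,-1],
    [0,0,0,-0.3,0.7,2.5,-1],
    [0,0,0,-0.3,0.7,2.5,-1],
    [0,0,0,-0.3,0.7,2.5,-1],
    [0,0,0,-0.3,0.7,2.5,-1]
  ]
}}

```text
time_s: 10.45
eef_pos: [0.5769, -0.0056, 0.0839]
eef_rot: [0.499, 0.499, 0.501, -0.501]
wrist_force: [-4.5, 0.6, -5.2]
opening: 0.115
```

```bash
python3 arc.py 24 22
```

```text
t 10.45 r 32.54 box ang 26.5 F rad -4.2 F tan(ccw) 1.5 Fz -5.2 z 0.0839
24.0 [-0.3, 0.4, 1.4]
22.0 [-0.3, 0.6, 2.5]
```

Request:
{"api": "servo_tool", "payload": {
  "targets": [
    [0,0,0,-0.1,0.1,0.5,-1],
    [0,0,0,-0.1,0.3,1.1,-1],
    [0,0,0,-0.1,0.4,1.6,-1],
    [0,0,0,-0.1,0.5,2.1,-1],
    [0,0,0,-0.1,0.6,2.5,-1],
    [0,0,0,-0.1,0.6,2.5,-1],
    [0,0,0,-0.1,0.6,2.5,-1],
    [0,0,0,-0.1,0.6,2.5,-1]
  ]
}}

```text
time_s: 11.45
eef_pos: [0.5773, -0.008, 0.0839]
eef_rot: [0.499, 0.499, 0.501, -0.501]
wrist_force: [-4.6, 0.4, -5.4]
opening: 0.118
```

```bash
python3 arc.py 20 17.6
```

```text
t 11.45 r 32.55 box ang 22.1 F rad -4.5 F tan(ccw) 1.0 Fz -5.4 z 0.0839
20.0 [-0.3, 0.3, 1.2]
17.6 [-0.3, 0.4, 2.5]
```

Request:
{"api": "servo_tool", "payload": {
  "targets": [
    [0,0,0,-0.1,0.1,0.5,-1],
    [0,0,0,-0.1,0.2,1.1,-1],
    [0,0,0,-0.1,0.3,1.6,-1],
    [0,0,0,-0.1,0.4,2.1,-1],
    [0,0,0,-0.1,0.4,2.5,-1],
    [0,0,0,-0.1,0.4,2.5,-1],
    [0,0,0,-0.1,0.4,2.5,-1],
    [0,0,0,-0.1,0.4,2.5,-1]
  ]
}}

```text
time_s: 12.45
eef_pos: [0.5775, -0.0104, 0.0839]
eef_rot: [0.499, 0.499, 0.501, -0.501]
wrist_force: [-5.1, 1.8, -4.8]
opening: 0.111
```

```bash
python3 arc.py 15.6 13.2
```

```text
t 12.45 r 32.56 box ang 17.8 F rad -5.0 F tan(ccw) 2.0 Fz -4.8 z 0.0839
15.6 [-0.3, 0.2, 1.3]
13.2 [-0.3, 0.2, 2.6]
```

Request:
{"api": "servo_tool", "payload": {
  "targets": [
    [0,0,0,-0.1,0.1,0.5,-1],
    [0,0,0,-0.1,0.1,1.1,-1],
    [0,0,0,-0.1,0.2,1.6,-1],
    [0,0,0,-0.1,0.2,2.1,-1],
    [0,0,0,-0.1,0.2,2.4,-1],
    [0,0,0,-0.1,0.2,2.4,-1],
    [0,0,0,-0.1,0.2,2.4,-1],
    [0,0,0,-0.1,0.2,2.4,-1]
  ]
}}

```text
time_s: 13.45
eef_pos: [0.5775, -0.0126, 0.0839]
eef_rot: [0.499, 0.499, 0.501, -0.501]
wrist_force: [-5.0, 1.4, -4.6]
opening: 0.117
```

```bash
python3 arc.py 11.6 9.2
```

```text
t 13.45 r 32.53 box ang 13.9 F rad -5.0 F tan(ccw) 1.3 Fz -4.6 z 0.0839
11.6 [-0.3, 0.1, 1.3]
9.2 [-0.3, 0.0, 2.7]
```

Request:
{"api": "servo_tool", "payload": {
  "targets": [
    [0,0,0,-0.1,0,0.5,-1],
    [0,0,0,-0.1,0.1,1.1,-1],
    [0,0,0,-0.1,0.1,1.6,-1],
    [0,0,0,-0.1,0,2.1,-1],
    [0,0,0,-0.1,0,2.5,-1],
    [0,0,0,-0.1,0,2.5,-1],
    [0,0,0,-0.1,0,2.5,-1],
    [0,0,0,-0.1,0,2.5,-1]
  ]
}}

```text
time_s: 14.45
eef_pos: [0.5774, -0.0149, 0.0839]
eef_rot: [0.499, 0.499, 0.501, -0.501]
wrist_force: [-5.2, 2.2, -4.9]
opening: 0.117
```

```bash
python3 arc.py 7.3 5
```

```text
t 14.45 r 32.54 box ang 9.9 F rad -5.4 F tan(ccw) 1.7 Fz -4.9 z 0.0839
7.3 [-0.3, 0.0, 1.5]
5.0 [-0.3, -0.2, 2.8]
```

Request:
{"api": "servo_tool", "payload": {
  "targets": [
    [0,0,0,-0.1,0,0.5,-1],
    [0,0,0,-0.1,0,1.1,-1],
    [0,0,0,-0.1,0,1.6,-1],
    [0,0,0,-0.1,-0.1,2.1,-1],
    [0,0,0,-0.1,-0.2,2.5,-1],
    [0,0,0,-0.1,-0.2,2.5,-1],
    [0,0,0,-0.1,-0.2,2.5,-1],
    [0,0,0,-0.1,-0.2,2.5,-1]
  ]
}}

```text
time_s: 15.45
eef_pos: [0.5771, -0.0171, 0.0839]
eef_rot: [0.498, 0.499, 0.502, -0.501]
wrist_force: [-4.2, 2.8, -5.4]
opening: 0.111
```

```bash
python3 arc.py 3.2 1
```

```text
t 15.45 r 32.5 box ang 6.0 F rad -4.5 F tan(ccw) 2.1 Fz -5.4 z 0.0839
3.2 [-0.3, -0.1, 1.6]
1.0 [-0.3, -0.4, 2.8]
```

Request:
{"api": "servo_tool", "payload": {
  "targets": [
    [0,0,0,-0.1,0,0.5,-1],
    [0,0,0,-0.1,0,1.1,-1],
    [0,0,0,-0.1,-0.1,1.6,-1],
    [0,0,0,-0.1,-0.2,2.1,-1],
    [0,0,0,-0.1,-0.3,2.5,-1],
    [0,0,0,-0.1,-0.3,2.5,-1],
    [0,0,0,-0.1,-0.3,2.5,-1],
    [0,0,0,-0.1,-0.3,2.5,-1]
  ]
}}

```text
time_s: 16.45
eef_pos: [0.5768, -0.0193, 0.0839]
eef_rot: [0.498, 0.499, 0.502, -0.501]
wrist_force: [-5.0, 3.0, -5.4]
opening: 0.116
```

```bash
python3 arc.py -0.4 -2.5
```

```text
t 16.45 r 32.55 box ang 2.2 F rad -5.5 F tan(ccw) 1.8 Fz -5.4 z 0.0839
-0.4 [-0.3, -0.2, 1.5]
-2.5 [-0.3, -0.5, 2.6]
```

Request:
{"api": "servo_tool", "payload": {
  "targets": [
    [0,0,0,-0.1,0,0.5,-1],
    [0,0,0,-0.1,-0.1,1.1,-1],
    [0,0,0,-0.1,-0.2,1.6,-1],
    [0,0,0,-0.1,-0.3,2.1,-1],
    [0,0,0,-0.1,-0.5,2.6,-1],
    [0,0,0,-0.1,-0.5,2.6,-1],
    [0,0,0,-0.1,-0.5,2.6,-1],
    [0,0,0,-0.1,-0.5,2.6,-1]
  ]
}}

```text
time_s: 17.45
eef_pos: [0.5762, -0.0214, 0.0839]
eef_rot: [0.498, 0.5, 0.502, -0.5]
wrist_force: [-4.5, 2.6, -4.3]
opening: 0.119
```

```bash
python3 arc.py -4.4 -6.6
```

```text
t 17.45 r 32.54 box ang 358.2 F rad -5.1 F tan(ccw) 1.2 Fz -4.3 z 0.0839
-4.4 [-0.3, -0.3, 1.5]
-6.6 [-0.3, -0.7, 2.7]
```

Request:
{"api": "servo_tool", "payload": {
  "targets": [
    [0,0,0,-0.1,-0.1,0.5,-1],
    [0,0,0,-0.1,-0.2,1.1,-1],
    [0,0,0,-0.1,-0.4,1.6,-1],
    [0,0,0,-0.1,-0.5,2.1,-1],
    [0,0,0,-0.1,-0.7,2.7,-1],
    [0,0,0,-0.1,-0.7,2.7,-1],
    [0,0,0,-0.1,-0.7,2.7,-1],
    [0,0,0,-0.1,-0.7,2.7,-1]
  ]
}}

```text
time_s: 18.45
eef_pos: [0.5755, -0.0236, 0.0839]
eef_rot: [0.498, 0.5, 0.502, -0.5]
wrist_force: [-4.6, 3.3, -5.5]
opening: 0.115
```

```bash
python3 arc.py -8.7 -11
```

```text
t 18.45 r 32.56 box ang 354.2 F rad -5.4 F tan(ccw) 1.5 Fz -5.5 z 0.0839
-8.7 [-0.3, -0.5, 1.6]
-11.0 [-0.3, -1.0, 2.8]
```

Request:
{"api": "servo_tool", "payload": {
  "targets": [
    [0,0,0,-0.1,-0.1,0.5,-1],
    [0,0,0,-0.1,-0.3,1.1,-1],
    [0,0,0,-0.1,-0.5,1.6,-1],
    [0,0,0,-0.1,-0.7,2.1,-1],
    [0,0,0,-0.1,-0.9,2.7,-1],
    [0,0,0,-0.1,-0.9,2.7,-1],
    [0,0,0,-0.1,-0.9,2.7,-1],
    [0,0,0,-0.1,-0.9,2.7,-1]
  ]
}}

```text
time_s: 19.45
eef_pos: [0.5746, -0.0257, 0.0839]
eef_rot: [0.498, 0.5, 0.502, -0.5]
wrist_force: [-3.9, 3.4, -5.0]
opening: 0.119
```

```bash
python3 arc.py -13 -15
```

```text
t 19.45 r 32.54 box ang 350.2 F rad -4.9 F tan(ccw) 1.5 Fz -5.0 z 0.0839
-13.0 [-0.3, -0.7, 1.7]
-15.0 [-0.3, -1.2, 2.7]
```

Request:
{"api": "servo_tool", "payload": {
  "targets": [
    [0,0,0,-0.1,-0.2,0.5,-1],
    [0,0,0,-0.1,-0.4,1.1,-1],
    [0,0,0,-0.1,-0.6,1.6,-1],
    [0,0,0,-0.1,-0.9,2.1,-1],
    [0,0,0,-0.1,-1.2,2.7,-1],
    [0,0,0,-0.1,-1.2,2.7,-1],
    [0,0,0,-0.1,-1.2,2.7,-1],
    [0,0,0,-0.1,-1.2,2.7,-1]
  ]
}}

```text
time_s: 20.45
eef_pos: [0.5738, -0.0273, 0.0839]
eef_rot: [0.497, 0.501, 0.503, -0.499]
wrist_force: [-2.0, 6.9, -6.4]
opening: 0.115
```

```bash
python3 arc.py -17 -19
```

```text
t 20.45 r 32.52 box ang 347.1 F rad -5.0 F tan(ccw) 5.2 Fz -6.4 z 0.0839
-17.0 [-0.3, -1.0, 2.1]
-19.0 [-0.3, -1.6, 3.1]
```

Request:
{"api": "servo_tool", "payload": {
  "targets": [
    [0,0,0,-0.1,-0.2,0.4,-1],
    [0,0,0,-0.1,-0.4,0.8,-1],
    [0,0,0,-0.1,-0.6,1.2,-1],
    [0,0,0,-0.1,-0.8,1.6,-1],
    [0,0,0,-0.1,-1.1,2.1,-1],
    [0,0,0,-0.1,-1.1,2.1,-1],
    [0,0,0,-0.1,-1.1,2.1,-1],
    [0,0,0,-0.1,-1.1,2.1,-1]
  ]
}}

```text
time_s: 21.45
eef_pos: [0.5735, -0.0278, 0.084]
eef_rot: [0.497, 0.502, 0.503, -0.498]
wrist_force: [-0.8, 7.6, -7.8]
opening: 0.113
```

```bash
python3 arc.py -17 -19
```

```text
t 21.45 r 32.45 box ang 346.0 F rad -4.4 F tan(ccw) 6.3 Fz -7.8 z 0.084
-17.0 [-0.2, -0.6, 1.6]
-19.0 [-0.2, -1.3, 2.6]
```

Request:
{"api": "servo_tool", "payload": {
  "targets": [
    [0,0,0,0,-0.8,1.5,-1],
    [0,0,0,0,-1.3,2.4,-1],
    [0,0,0,0,-1.6,3.2,-1],
    [0,0,0,0,-2,3.8,-1],
    [0,0,0,0,-2.2,4.2,-1],
    [0,0,0,0,-2.2,4.2,-1],
    [0,0,0,0,-2.2,4.2,-1],
    [0,0,0,0,-2.2,4.2,-1]
  ]
}}

```text
time_s: 22.45
eef_pos: [0.5727, -0.0292, 0.084]
eef_rot: [0.497, 0.504, 0.503, -0.496]
wrist_force: [1.6, 12.6, -8.9]
opening: 0.115
```

```bash
python3 arc.py -17 -19; python3 -c "
from bench import ctrl;o=ctrl.get_obs();print(o['eef_rot'],o['torque'])"
```

```text
t 22.45 r 32.45 box ang 343.2 F rad -5.2 F tan(ccw) 11.6 Fz -8.9 z 0.084
-17.0 [-0.2, 0.2, 0.2]
-19.0 [-0.2, -0.5, 1.2]
[ 0.49706705  0.50362278  0.50300272 -0.49626275] [ 2.1506184  -0.49356743  0.00574429]
```

```bash
sed -i 's/RR=.0327/RR=.0330/; s/C=np.array(.*); Y/C=np.array([.5444,-.0123]); Y/' arc.py; grep ^C= arc.py; python3 arc.py 350 357 370 385
```

```text
C=np.array([.5444,-.0123]); YAW=-14.7; RR=.0330
t 22.45 r 32.91 box ang 343.9 F rad -5.1 F tan(ccw) 11.6 Fz -8.9 z 0.084
350.0 [-0.1, 1.7, -3.1]
357.0 [-0.1, 3.2, -6.8]
370.0 [0.0, 4.6, -14.2]
385.0 [0.2, 4.2, -22.8]
```

Request:
{"api": "servo_tool", "payload": {
  "targets": [
    [0,0,0,0,-1.6,2.7,-1],
    [0,0,0,0,-1.6,2.7,-1],
    [0,0,0,0,-1.6,2.7,-1],
    [0,0,0,0,-1.6,2.7,-1],
    [0,0,0,0,-1.6,2.7,-1],
    [0,0,0,0,-1.6,2.7,-1],
    [0,0,0,0,-1.6,2.7,-1],
    [0,0,0,0,-1.6,2.7,-1]
  ]
}}

```text
time_s: 23.45
eef_pos: [0.5726, -0.0291, 0.0841]
eef_rot: [0.497, 0.506, 0.503, -0.494]
wrist_force: [2.9, 12.8, -7.9]
opening: 0.118
```

```bash
python3 arc.py 350 360 375 392 410 428 446 464;python3 -c "
from bench import ctrl
from h import *
R=Rq(ctrl.get_obs()['eef_rot']); T=np.array([[0,1,0],[0,0,-1],[-1,0,0.]])
print(Ro.from_matrix(R.T@T).as_rotvec())"
```

```text
t 23.45 r 32.88 box ang 343.9 F rad -4.0 F tan(ccw) 12.5 Fz -7.9 z 0.0841
350.0 [0.0, 1.7, -3.1]
360.0 [0.1, 3.7, -8.5]
375.0 [0.3, 4.8, -17.0]
392.0 [0.4, 3.3, -26.7]
410.0 [0.6, -1.3, -35.9]
428.0 [0.7, -8.5, -43.3]
446.0 [0.7, -17.7, -48.1]
464.0 [0.7, -27.8, -49.8]
[ 0.0001687  -0.01737496 -0.00515365]
```

Request:
{"api": "servo_tool", "payload": {
  "targets": [
    [0,-0.004,-0.001,0,1.7,-3.1,-1],
    [0,-0.008,-0.002,0.1,3.7,-8.5,-1],
    [0,-0.017,-0.005,0.3,4.8,-17,-1],
    [0,-0.017,-0.005,0.4,3.3,-26.7,-1],
    [0,-0.017,-0.005,0.6,-1.3,-35.9,-1],
    [0,-0.017,-0.005,0.7,-8.5,-43.3,-1],
    [0,-0.017,-0.005,0.7,-17.7,-48.1,-1],
    [0,-0.017,-0.005,0.7,-27.8,-49.8,-1]
  ]
}}

```text
time_s: 24.45
eef_pos: [0.5448, 0.0209, 0.0844]
eef_rot: [0.501, 0.5, 0.5, -0.499]
wrist_force: [1.7, -5.0, -11.5]
opening: 0.113
```

```bash
python3 arc.py 478 496 514 532 550 568 586 604
```

```text
t 24.45 r 33.19 box ang 103.9 F rad -5.0 F tan(ccw) -1.7 Fz -11.5 z 0.0844
478.0 [0.2, -8.0, 1.1]
496.0 [0.2, -17.6, 5.0]
514.0 [0.2, -25.5, 11.7]
532.0 [0.1, -30.9, 20.4]
550.0 [0.1, -33.3, 30.5]
568.0 [0.1, -32.6, 40.8]
586.0 [0.1, -28.7, 50.3]
604.0 [0.1, -22.0, 58.2]
```

Request:
{"api": "servo_tool", "payload": {
  "targets": [
    [0,0,0,0.4,-8,1.1,-1],
    [0,0,0,0.4,-17.6,5,-1],
    [0,0,0,0.4,-25.5,11.7,-1],
    [0,0,0,0.4,-30.9,20.4,-1],
    [0,0,0,0.4,-33.3,30.5,-1],
    [0,0,0,0.4,-32.6,40.8,-1],
    [0,0,0,0.4,-28.7,50.3,-1],
    [0,0,0,0.4,-22,58.2,-1]
  ]
}}

```text
time_s: 25.45
eef_pos: [0.5233, -0.0378, 0.084]
eef_rot: [0.5, 0.501, 0.5, -0.499]
wrist_force: [2.7, 6.3, -7.0]
opening: 0.116
```

```bash
python3 arc.py 622 640 658 676 694 712 730 748
```

```text
t 25.45 r 33.11 box ang 245.0 F rad -6.6 F tan(ccw) -1.9 Fz -7.0 z 0.084
622.0 [-0.2, 8.4, 5.0]
640.0 [-0.2, 18.4, 7.4]
658.0 [-0.1, 28.7, 6.6]
676.0 [-0.1, 38.3, 2.7]
694.0 [-0.1, 46.2, -4.0]
712.0 [-0.1, 51.6, -12.8]
730.0 [-0.1, 54.0, -22.8]
748.0 [-0.1, 53.2, -33.1]
```

Request:
{"api": "servo_tool", "payload": {
  "targets": [
    [0,0,0,0,8.4,5,-1],
    [0,0,0,0,18.4,7.4,-1],
    [0,0,0,0,28.7,6.6,-1],
    [0,0,0,0,38.3,2.7,-1],
    [0,0,0,0,46.2,-4,-1],
    [0,0,0,0,51.6,-12.8,-1],
    [0,0,0,0,54,-22.8,-1],
    [0,0,0,0,53.2,-33.1,-1]
  ]
}}

```text
time_s: 26.45
eef_pos: [0.5766, -0.0044, 0.084]
eef_rot: [0.501, 0.5, 0.5, -0.499]
wrist_force: [-3.1, -2.8, -6.3]
opening: 0.116
```

```bash
python3 arc.py 757 765 773 780
```

```text
t 26.45 r 33.11 box ang 28.5 F rad -3.7 F tan(ccw) -2.0 Fz -6.3 z 0.084
757.0 [-0.2, -1.6, -4.6]
765.0 [-0.2, -3.7, -8.8]
773.0 [-0.2, -6.3, -12.6]
780.0 [-0.2, -8.9, -15.6]
```

Request:
{"api": "servo_tool", "payload": {
  "targets": [
    [0,0,0,0,-1.6,-4.6,-1],
    [0,0,0,0,-3.7,-8.8,-1],
    [0,0,0,0,-6.3,-12.6,-1],
    [0,0,0,0,-8.9,-15.6,-1],
    [0,0,0,0,-8.9,-15.6,-1],
    [0,0,0,0,-8.9,-15.6,-1],
    [0,0,0,0,-8.9,-15.6,-1],
    [0,0,0,0,-8.9,-15.6,-1]
  ]
}}

```text
time_s: 27.45
eef_pos: [0.5677, 0.0112, 0.0841]
eef_rot: [0.5, 0.501, 0.5, -0.499]
wrist_force: [-2.3, -1.9, -4.8]
opening: 0.116
```

```bash
python3 arc.py 60; python3 -c "
from arc import *
c=snap(ctrl,'wrist','pics/w3.png')
cv2.imwrite('pics/w3c.png',cv2.resize(c['pixels'][150:330,180:480],None,fx=2.6,fy=2.6))
"
```

```text
t 27.45 r 33.1 box ang 60.0 F rad -2.9 F tan(ccw) 0.3 Fz -4.8 z 0.0841
60.0 [-0.1, -0.1, 0.1]
```

View pics/w3c.png

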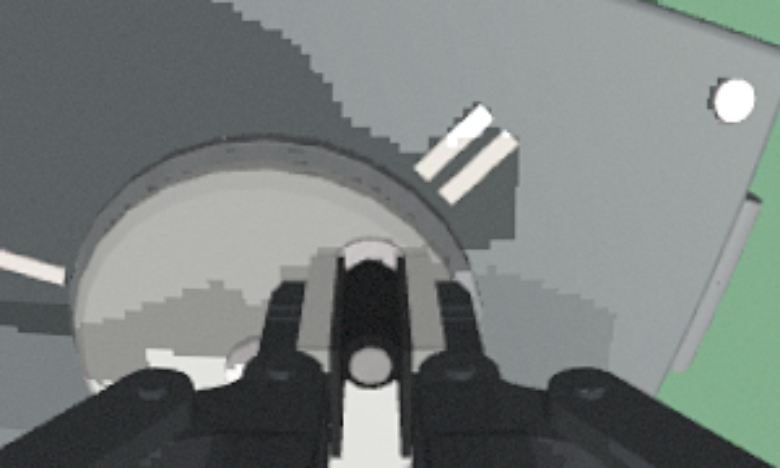

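```bash
python3 arc.py 50 34 16 -2 -20 -38 -56 -74
```

```text
t 27.5 r 33.13 box ang 60.0 F rad -2.2 F tan(ccw) -0.0 Fz -3.9 z 0.0841
50.0 [-0.1, 3.6, 4.5]
34.0 [-0.1, 7.9, 12.6]
16.0 [-0.1, 9.7, 22.8]
-2.0 [-0.1, 8.3, 33.0]
-20.0 [-0.1, 3.8, 42.3]
-38.0 [-0.2, -3.3, 49.8]
-56.0 [-0.2, -12.4, 54.7]
-74.0 [-0.2, -22.5, 56.5]
```

Request:
{"api": "servo_tool", "payload": {
  "targets": [
    [0,0,0,0,3.6,4.5,-1],
    [0,0,0,0,7.9,12.6,-1],
    [0,0,0,0,9.7,22.8,-1],
    [0,0,0,0,8.3,33,-1],
    [0,0,0,0,3.8,42.3,-1],
    [0,0,0,0,-3.3,49.8,-1],
    [0,0,0,0,-12.4,54.7,-1],
    [0,0,0,0,-22.5,56.5,-1]
  ]
}}

```text
time_s: 28.5
eef_pos: [0.545, -0.0453, 0.0841]
eef_rot: [0.501, 0.501, 0.499, -0.499]
wrist_force: [2.6, 7.5, -6.7]
opening: 0.11
```

```bash
python3 arc.py -90 -108 -126 -144 -160 -172 -180
```

```text
t 28.5 r 33.01 box ang 285.8 F rad -7.4 F tan(ccw) 2.7 Fz -6.7 z 0.0841
-90.0 [-0.2, -9.0, -1.1]
-108.0 [-0.2, -18.5, -5.2]
-126.0 [-0.2, -26.2, -12.1]
-144.0 [-0.2, -31.4, -21.0]
-160.0 [-0.2, -33.5, -29.9]
-172.0 [-0.2, -33.4, -36.8]
-180.0 [-0.2, -32.6, -41.4]
```

Request:
{"api": "servo_tool", "payload": {
  "targets": [
    [0,0,0,0,-9,-1.1,-1],
    [0,0,0,0,-18.5,-5.2,-1],
    [0,0,0,0,-26.2,-12.1,-1],
    [0,0,0,0,-31.4,-21,-1],
    [0,0,0,0,-33.5,-29.9,-1],
    [0,0,0,0,-33.4,-36.8,-1],
    [0,0,0,0,-32.6,-41.4,-1],
    [0,0,0,0,-32.6,-41.4,-1]
  ]
}}

```text
time_s: 29.5
eef_pos: [0.5125, -0.0035, 0.0841]
eef_rot: [0.501, 0.501, 0.499, -0.499]
wrist_force: [1.0, 0.4, -5.3]
opening: 0.118
```

```bash
python3 arc.py 180; python3 -c "
from arc import *
c=snap(ctrl,'wrist','pics/w4.png')
"
```

```text
t 29.5 r 33.08 box ang 179.3 F rad -0.9 F tan(ccw) -0.7 Fz -5.3 z 0.0841
180.0 [-0.1, -0.0, 0.4]
```

View pics/w4.png

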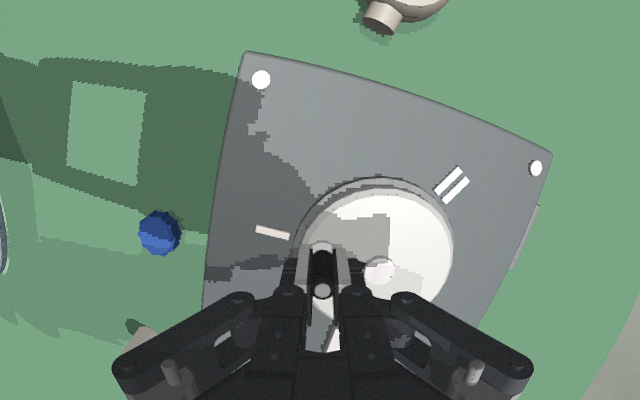

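Request:
{"api": "servo_tool", "payload": {
  "targets": [
    [0,0,0,0,0,0.2,-1],
    [0,0,0,0,0,0.2,-1],
    [0,0,0,0,0,0.2,-0.3],
    [0,0,0,0,0,0.2,-0.1],
    [0,0,0,0,0,0.2,0],
    [0,0,0,-4,0,0.2,0],
    [0,0,0,-20,0,0.2,0],
    [0,0,0,-42,0,0.2,0]
  ]
}}

```text
time_s: 30.55
eef_pos: [0.5122, -0.0038, 0.1271]
eef_rot: [0.5, 0.501, 0.5, -0.499]
wrist_force: [-0.2, 1.0, -0.2]
opening: 0.5
```

```bash
python3 - <<'E'
from arc import *
c=snap(ctrl,'wrist','pics/w5.png');o=c['o'];print(o['eef_pos'],o['wrist_force'],o['opening'])
k=np.array([.5114,-.1380,.1]);print(proj(c,k),proj(c,np.array([*(C+.033*np.array([np.cos(np.radians(165.3)),np.sin(np.radians(165.3))])),.11])))
s=snap(ctrl,'scene','pics/s5.png');u=proj(s,k);print(u)
x,y=int(u[0]),int(u[1]);cv2.imwrite('pics/s5c.png',cv2.resize(s['pixels'][y-40:y+60,x-50:x+110],None,fx=5,fy=5,interpolation=cv2.INTER_CUBIC)); print(x-50,y-40)
E
```

```text
[ 0.51219507 -0.00381506  0.12709342] [-0.22973851  1.02072627 -0.24525225] 0.49975293322653314
[320.52626524 385.90318721] [321.69151463 248.61019573]
[260.76866821 243.28580721]
210 203
```

View pics/w5.png

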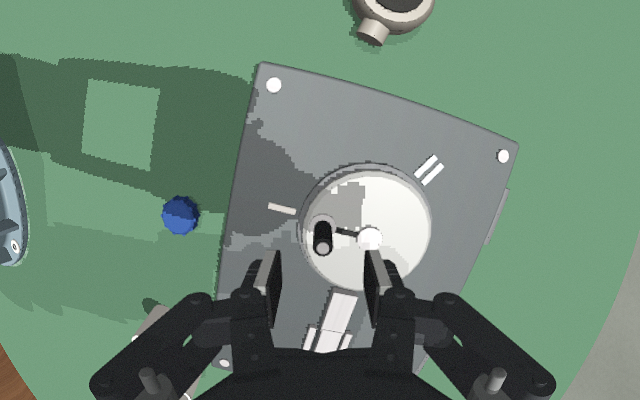

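View pics/s5c.png

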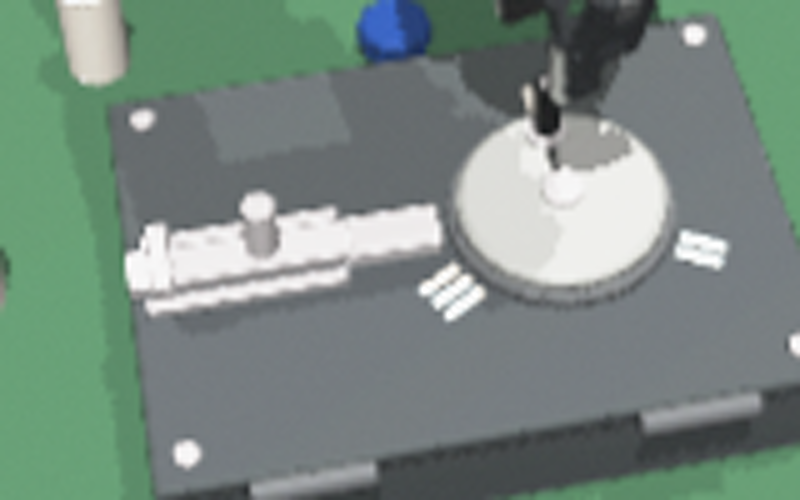

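Request:
{"api": "servo_tool", "payload": {
  "targets": [
    [0,0,0,0,0,15,0],
    [0,0,0,0,0,45,0],
    [0,0,0,0,0,80,0],
    [0,0,0,0,-0.5,110,0],
    [0,0,0,0,-0.5,128,0],
    [0,0,0,0,-0.5,134,0],
    [0,0,0,4,-0.5,134,0],
    [0,0,0,10,-0.5,134,0]
  ]
}}

```text
time_s: 31.65
eef_pos: [0.5142, -0.1375, 0.1191]
eef_rot: [0.503, 0.502, 0.498, -0.498]
wrist_force: [-0.3, 0.2, 0.8]
opening: 0.499
```

```bash
python3 - <<'E'
from arc import *
c=snap(ctrl,'wrist','pics/w6.png');o=c['o'];print(o['eef_pos'],o['wrist_force'],o['opening'])
k=np.array([.5114,-.1380,.1]);print(proj(c,k))
E
```

```text
[ 0.51422853 -0.13748038  0.11914515] [-0.26812737  0.23493651  0.83419758] 0.4986551708624173
[316.08580661 247.67291494]
```

View pics/w6.png

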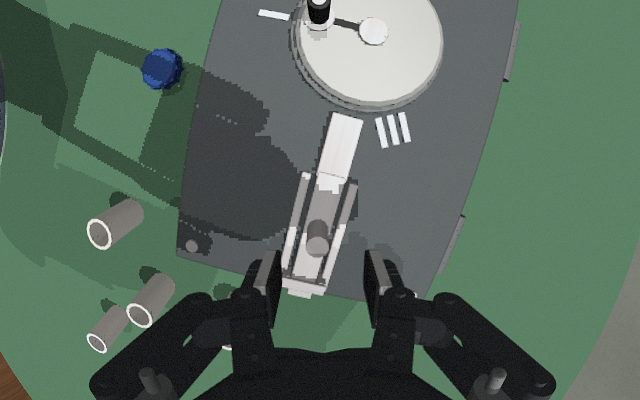

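Request:
{"api": "servo_tool", "payload": {
  "targets": [
    [0,0,0,6,-2.5,0.5,0],
    [0,0,0,18,-2.5,0.5,0],
    [0,0,0,30,-2.5,0.5,0],
    [0,0,0,38,-2.5,0.5,0],
    [0,0,0,38,-2.5,0.5,-0.5],
    [0,0,0,38,-2.5,0.5,-1],
    [0,0,0,38,-2.5,0.5,-1],
    [0,0,0,38,-2.5,0.5,-1]
  ]
}}

```text
time_s: 32.7
eef_pos: [0.5114, -0.1376, 0.0802]
eef_rot: [0.502, 0.502, 0.498, -0.498]
wrist_force: [-0.1, -1.2, -1.9]
opening: 0.134
```

```bash
python3 - <<'E'
from arc import *
o=ctrl.get_obs();print(o['eef_pos'],o['wrist_force'],o['opening'],Ro.from_matrix(Rq(o['eef_rot']).T@np.array([[0,1,0],[0,0,-1],[-1,0,0.]])).as_rotvec())
print(Rq(o['eef_rot']).T@np.array([.2538,.9673,0])*25)
E
```

```text
[ 0.51141851 -0.13764331  0.08023011] [-0.11966271 -1.15548992 -1.9245494 ] 0.13427454568636094 [ 0.00109389 -0.00036489 -0.00772851]
[  0.05796176   6.37122531 -24.17553432]
```

Gripped (opening matches the 14 mm knob). Slide towards the dial, slightly beyond 25 mm to seat at the end stop.

Request:
{"api": "servo_tool", "payload": {
  "targets": [
    [0,0,0,0,0.8,-3,-1],
    [0,0,0,0,1.8,-7,-1],
    [0,0,0,0,3.2,-12,-1],
    [0,0,0,0,4.5,-17,-1],
    [0,0,0,0,5.6,-21,-1],
    [0,0,0,0,6.3,-24,-1],
    [0,0,0,0,6.6,-25,-1],
    [0,0,0,0,6.6,-25,-1]
  ]
}}

```text
time_s: 33.7
eef_pos: [0.5178, -0.1133, 0.0803]
eef_rot: [0.502, 0.501, 0.498, -0.498]
wrist_force: [-2.0, -5.9, -4.1]
opening: 0.135
```

```bash
python3 - <<'E'
from arc import *
o=ctrl.get_obs();print(o['eef_pos'],o['wrist_force'],o['opening'])
print((o['eef_pos']-[.51142,-.13764,0])[:2]@[.2538,.9673])
E
```

```text
[ 0.5178139  -0.11333128  0.08025979] [-1.95324006 -5.9045664  -4.13411556] 0.1349714924900927
0.025136598677872383
```

Request:
{"api": "servo_tool", "payload": {
  "targets": [
    [0,0,0,0,0.3,-1,-1],
    [0,0,0,0,0.3,-1,-1],
    [0,0,0,0,0,0,-0.4],
    [0,0,0,0,0,0,0],
    [0,0,0,0,0,0,0],
    [0,0,0,-8,0,0,0],
    [0,0,0,-30,0,0,0],
    [0,0,0,-50,0,0,0]
  ]
}}

```text
time_s: 34.7
eef_pos: [0.5176, -0.1132, 0.1314]
eef_rot: [0.503, 0.501, 0.498, -0.498]
wrist_force: [-0.4, -0.1, 0.0]
opening: 0.503
```

Request:
{"api": "servo_tool", "payload": {
  "targets": [
    [0,0,0,-20,0,0,0],
    [0,0,0,-40,0,10,0],
    [0,0,0,-60,0,25,0],
    [0,0,0,-80,0,30,0],
    [0,0,0,-100,0,30,0],
    [0,0,0,-110,0,30,0],
    [0,0,0,-110,0,30,0],
    [0,0,0,-110,0,30,0]
  ]
}}

```text
time_s: 35.7
eef_pos: [0.5164, -0.1427, 0.2407]
eef_rot: [0.502, 0.501, 0.499, -0.498]
wrist_force: [-0.2, -0.9, -1.4]
opening: 0.502
```

```bash
python3 - <<'E'
from arc import *
c=snap(ctrl,'wrist','pics/w7.png');o=c['o'];print(o['time_s'],o['eef_pos'],o['wrist_force'],o['opening'])
k=np.array([.5114+.25*.0254,-.1380+.0242,.1]);print(proj(c,k))
w=np.radians(165.3);P=np.array([*(C+.033*np.array([np.cos(w),np.sin(w)])),.11]);print('peg',proj(c,P))
s=snap(ctrl,'scene','pics/s7.png');print(proj(s,k),proj(s,P))
cv2.imwrite('pics/s7c.png',cv2.resize(s['pixels'][180:310,150:440],None,fx=2.7,fy=2.7,interpolation=cv2.INTER_CUBIC))
E
```

```text
35.7 [ 0.51642254 -0.14273213  0.24065297] [-0.23151902 -0.92312067 -1.39354782] 0.5017318736064869
[322.13007026 160.76836397]
peg [316.28098361  39.62546802]
[272.74166628 241.36811352] [318.6988019  218.78240779]
```

View pics/w7.png

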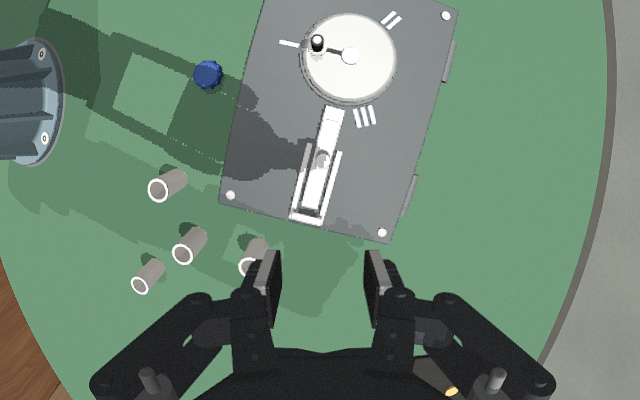

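View pics/s7c.png

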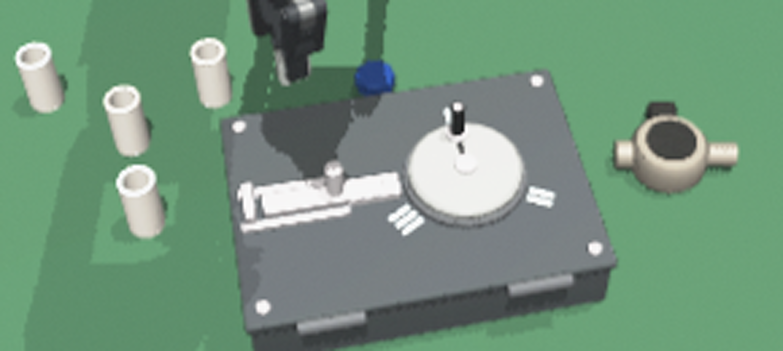

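Wrist picture: the knob is at (322,157), where a fully drawn bolt puts it. The peg top is at (317,40), lined up with the one-bar mark at (289,43) and the hub, and the loose parts are undisturbed.

```bash
python3 -c "
from bench import ctrl
print(ctrl.hand_in())"
```

```text
the job is handed in; nothing more can be done
None
```

The lockbox is unlocked and the job was handed in at about 36 s of the 72 s allowed; hand-in gave no verdict.

**What I did**
- **Sprung stop:** I turned the dial clockwise by the peg in small steps until I felt the stop at about 12° clockwise of the box's +x. I held it there for over 1 s at about 10–11 N above friction, read from the wrist force.
- **Dial sequence:** I turned anticlockwise past the two-bar mark, then past the one-bar and three-bar marks. I paused with the peg at the two-bar mark (measured 60.0°), then turned clockwise past the three-bar mark and left the peg at the one-bar mark (measured 179.3° against 180°).
- **Bolt:** I drew it by its knob 25.1 mm until it met its end stop, at about 6 N, then let go and raised the arm clear.

**Last checks**
- The last wrist and scene pictures showed the peg at the one-bar mark and the knob at its fully drawn position, agreeing with the expected pixels to a few pixels.
- The pictures also showed the second stage, blue knob and tubes undisturbed, and nothing was touching the gripper.

**Disagreement:** at the stop, the tool's travel (about 2.9 mm past contact) suggested up to 16 N, while the force reading gave 10–11 N. I put the difference down to slight tool tilt and give in the arm and grip; both figures are between the firm and forced limits.

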